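Index the dosing arm over the beaker

ROBOT

A 7-joint arm with a two-finger parallel gripper is mounted at the origin on a cart in front of the work surface, level with it; the furniture and walls round the work are solid. World frame = base frame: x ahead of the robot, y to its left, z up, the work surface at z = 0. Lengths are in m, angles in rad, forces in N, time in s.
With the tool pointing down it reaches from about 0.4 to 0.85 m from the base axis. Payload 10.4 kg.
Tool frame: the origin (TCP) lies midway between the tips of the shut fingers; the grasp point (between the pads) lies 19 mm behind it; x points along the fingers, z is the direction in which the jaws open and shut, and the axes are right-handed (so a half turn about x gives the same grasp; the last joint's range is limited). The gripper opens to 87 mm and grips with 3 to 60 N. Pads are 19 mm wide; open, the fingers measure 117 mm over their backs; the gripper's body (75 mm by 190 mm) begins 51 mm behind the grasp point.
Start: joints at [-1.201, 0.332, -0.065, 1.46, 0.022, 1.35, -0.088], TCP at [0.239, 0.577, 0.223] pointing down, gripper open.
Joint ranges: [-2.6, 2.6], [-0.5, 2.12], [-1.47, 1.34], [0.16, 2.42], [-1.27, 4.41], [0.06, 2.06], [-2.6, 2.6]. Speed limits (rad/s): [2.22, 2.22, 2.79, 2.79, 3.14, 3.14, 3.14].

INTERFACE

Orientations are given as a unit quaternion [x, y, z, w].
In Python, from bench import read_state, camera, camera_params, close_job gives the robot as it stands.
- The arm moves only by the tool arm_command, never from a script. Its argument "targets" is a list of rows, each a list of 7 numbers: the closure in counts, from 0 (fully open) to 255 (shut), then the shift along the tool's x, y, z in mm, then the turn, a rotation vector about the tool's x, y, z in rad. A call has 1 to 10 rows; each row is the pose to reach, as a shift and turn from the pose commanded when the call began, along the tool's axes at that moment; what a row does not reach only later rows make up. A row lasts 1/10 s, in which the tool goes at most 50 mm and 8.59 degrees, less where a joint would pass 70% of its speed; a pose out of reach is approached as far as the arm can. A call with a gripper value outside its range is refused whole. The fingers move at their own pace and stop on an object; "newtons" is the grip in N (left out, the last holds). Time passes only in rows, so rows that repeat a pose let the fingers close. It gives the time, the measured TCP pose, the force and the opening at its end, in the units of the state.
- read_state(): the state, without advancing time (a new reading comes with each control period).
- camera(name): name is "side" or "top" or "wrist"; returns the picture (400x640x3 uint8, red, green, blue); there is no depth.
- camera_params(name): a dict with "intrinsics" (3x3 intrinsics, pixels), "dist" ([k1, k2, p1, p2, k3] as OpenCV has them; the pictures are not rectified), "xyz" and "orientation" of the camera in the world; the wrist camera has in their place "mount" (4x4, takes a point from camera to tool coordinates, whose origin is the TCP and whose axes are the tool frame's). Camera axes: x right, y down, z forward; pixel columns grow to the right and rows downward; lengths in m; the calibration is good to about 2 mm. A picture is of the moment at which its call begins: read the wrist's pose just before it. camera_params takes no time and is no camera call.
- close_job(): hands the job in, once; it reports no verdict.
The state is a dict: "time": time; "joint_positions": joint angles; "joint_vel": joint speeds; "joint_torque": joint torques, N m; "ee_pos": TCP position; "eef_rot": TCP orientation; "ft_force": force on the tool from outside, world axes, zero at the start; "torque": the same for the moment, N m; "width": finger opening in m.
Only numpy, scipy, OpenCV 4.12 (cv2) and the standard library are available. Lean on these libraries where they do the work, as an engineer would, in place of code of your own. Each camera call takes 0.05 s, during which the arm holds its last target.

TASK

The swing arm of the small dosing stand is locked in its middle hole by a spring index pin. Hook a fingertip through the pin's pull ring without pinching it, gently lift the ring to pull the pin, push the arm one hole over towards the side where the beaker stands (not the flat dish), and let the pin spring fully down into that hole so the nozzle is locked over the beaker; do not swing past that hole. Then take the hand away; the glassware and the other things on the bench must stay where they are.

Things in the scene. Friction and masses are not known exactly. Their poses are not given: they have to be found in the camera images.
- stand: Dosing stand, fixed to the bench: white base plate 175 (x) x 270 (y) x 12 mm. Origin: centre of its underside; z up, x from the ring side to the pivot (roughly away from the robot), y to the left. A raised index sector (80 to 92 mm high) curves round the pivot at 170 mm radius, with five holes 11 mm wide, 0.32 rad (54 mm) apart; the middle one at x = -112.5 mm, y = 0.
- pivot (a point): Axis of the vertical pivot post, on the top of the post 94 mm above the bench; at x = +57.5 mm, y = 0 of the stand, whose axes it shares.
- swing (a joint): Angle of the arm about the pivot, rad: 0 = middle hole (start), positive = its free end with the ring goes to the stand's +y (left). Holes at -0.64, -0.32, 0, 0.32, 0.64. Arm 175 x 24 mm, 95 to 107 mm above the bench. With the pin lifted it turns freely (0.4 N at the ring) and stays where it is left; with the pin in a hole it has about 0.01 rad of play.
- index_pin (a joint): Height of the spring index pin, m: 0 = fully down in a hole, about 0.010 = its tip rests on the sector between holes, more = clear of the sector, 0.024 = upper stop. The spring pushes down with 4 N when down, 7 N when fully lifted. Let go between holes, it slides on the sector and drops into the next hole when the arm is pushed over it.
- ring_center (a point): Centre of the steel pull ring fixed rigidly on the pin at the arm's free end; 165 mm above the bench with the pin down, 153.5 mm from the pivot axis, 58 mm above the arm. 6 mm round bar, 60 mm clear opening. Frame turns with the arm: x from ring to pivot, z up. The ring leans 30 degrees back from upright, top towards the pivot: a finger tilted 45 degrees from the robot's side passes through.
- ring_top (a point): Middle of the bar at the top of the ring (lift it from beneath): 16.5 mm further to +x and 29 mm above the ring's centre; same axes.
- nozzle (a point): Tip of the white nozzle under the swing arm, 115 mm from the pivot axis, 85 mm above the bench; it turns with the arm.
- beaker: Low glass beaker, 56 mm wide, 68 mm high, loose on the stand's base plate under the arm at one of the two holes next to the middle (115 mm from the pivot); origin at the centre of its underside. It stands left or right from start to start.
- dish: Flat covered petri dish, 62 mm wide, 12 mm high, loose on the base plate on the other side of the middle; origin at the centre of its underside.
- flask: Conical flask, 64 mm wide, 105 mm high, a bystander on the bench at the left; origin under its centre.
- timer: Bench timer lying on its back, 58 x 68 x 16 mm, a bystander at the right of the tube rack; origin under its centre.
- tape: Roll of label tape lying flat, 55 mm wide, 18 mm high, a bystander right of the timer; origin under its centre.
- stopper: Small stopper, 25 mm wide, 24 mm high, a bystander in front of the stand; origin under its centre.
Mind the look-alikes: they are no part of the job. Of the things that look like the beaker, the smallest one is meant.

How it is judged:
On the way:
1. the pin is lifted clear of the middle hole (value of joint index_pin above 0.008 m and value of joint swing between -0.1 and 0.1 rad), for 0.05 s.
At the end, for the whole second after the job is handed in: The nozzle is within 12 mm (seen from above) of the centre of the upright beaker, the arm is at the hole next to the middle (0.285 to 0.355 rad), the pin is down to within 2.5 mm of fully seated, and all is at rest (horizontal distance between nozzle and beaker below 0.012 m and (value of joint swing above 0.285 rad or value of joint swing below -0.285 rad) and not (value of joint swing above 0.355 rad or value of joint swing below -0.355 rad) and value of joint index_pin below 0.0025 m and velocity of joint swing between -0.05 and 0.05 rad/s and linear speed of beaker below 0.02 m/s and angle between beaker's own z axis and vertical below 0.1 rad); the robot touches nothing.
It fails at once if the arm swings past the neighbouring hole (more than 0.44 rad from the middle) (value of joint swing above 0.44 rad or value of joint swing below -0.44 rad).
It fails at once if the ring is pinched or forced (more than 35 N between the fingers and the pin with its ring) (contact force between the fingers and index_pin above 35 N).
It fails at once if the beaker or the dish is moved more than 10 mm or lifted (distance of any of beaker, dish from where it was at the start of the episode above 0.01 m).
It fails at once if a bystander is moved more than 20 mm (distance of any of flask, timer, tape, stopper from where it was at the start of the episode above 0.02 m).
It also fails if it takes over 56 s, if anything falls off the work surface, if the arm or the gripper's body presses on something with over 40 N, if the wrist force passes 120 N, or if a joint passes its speed limit or range.

## Working session

There is one attempt and no reset: what is moved stays moved. The work goes in short steps, Python scripts to look and compute and a tool call to move; the robot and the scene stay as the last step left them, time stands still between calls to the robot, and variables do not carry over. Pictures are saved under pics/ and viewed, and the job is handed in when it is done.

Besides the shell and the picture viewer there is one more tool, called as name(argument=value, ...), one argument or row to a line, values as JSON. arm_command: Moves the arm, as the interface text tells. Its arguments: {"type":"object","properties":{"targets":{"type":"array"},"newtons":{"type":"number"}},"required":["targets"]}

```bash
ls; mkdir -p pics
python3 - <<'E'
from bench import *
import cv2
s=read_state();print(s)
for n in("side","top","wrist"):
    p=camera_params(n);print(n,p)
    cv2.imwrite(f"pics/{n}0.png",camera(n)[:,:,::-1])
E
```

```text
pics
{'time': 0.0, 'joint_positions': array([-1.20063011,  0.33285618, -0.06469597,  1.46093463,  0.02160318,
        1.34992927, -0.08849926]), 'joint_vel': array([ 0.00172124, -0.00197253, -0.0010317 , -0.00085909,  0.00040374,
        0.00039415,  0.00036437]), 'joint_torque': array([ 4.55704894e-04, -6.23269701e+01,  2.45800603e-02, -3.89893091e+01,
       -6.14716206e-02,  4.00212896e-02,  1.17663681e-04]), 'ee_pos': array([0.23907428, 0.57703989, 0.22176694]), 'eef_rot': array([-0.39313522,  0.58835337,  0.39253093,  0.58754104]), 'ft_force': array([-1.10760703, -0.41706441, -0.1553776 ]), 'torque': array([-0.03245967, -0.00656513, -0.00513503]), 'width': 0.08696630139609522}
side {'intrinsics': array([[383.77083113,   0.        , 318.84679865],
       [  0.        , 383.77083113, 199.2262658 ],
       [  0.        ,   0.        ,   1.        ]]), 'dist': array([-0.08373738,  0.        ,  0.        ,  0.        ,  0.        ]), 'xyz': array([ 0.284985  , -0.90833327,  0.7680772 ]), 'orientation': array([ 0.86454721, -0.11617125,  0.06998713, -0.48390512])}
top {'intrinsics': ar
[... 271 characters left out ...]
, 1.50842816]), 'orientation': array([-0.70273112,  0.70669685, -0.05326469,  0.06254128])}
wrist {'intrinsics': array([[307.78049138,   0.        , 318.60074455],
       [  0.        , 307.78049138, 201.51208889],
       [  0.        ,   0.        ,   1.        ]]), 'dist': array([-0.00610271,  0.        ,  0.        ,  0.        ,  0.        ]), 'mount': array([[-7.07454249e-04, -2.43881693e-01,  9.69804733e-01,
        -1.62325836e-01],
       [ 2.22781918e-05, -9.69804979e-01, -2.43881738e-01,
         6.63090751e-02],
       [ 9.99999750e-01, -1.50929676e-04,  6.91525897e-04,
         9.37048888e-04],
       [ 0.00000000e+00,  0.00000000e+00,  0.00000000e+00,
         1.00000000e+00]])}
```

View pics/top0.png

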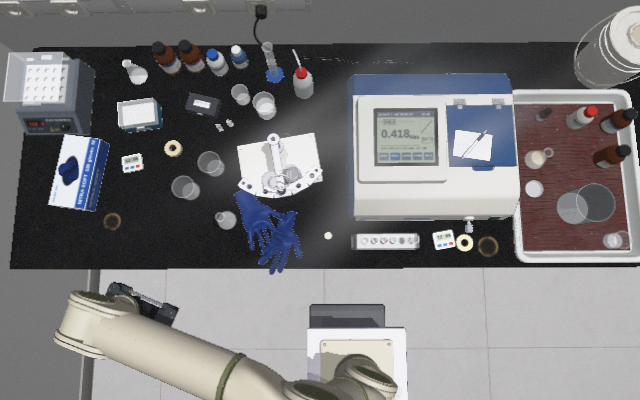

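View pics/side0.png

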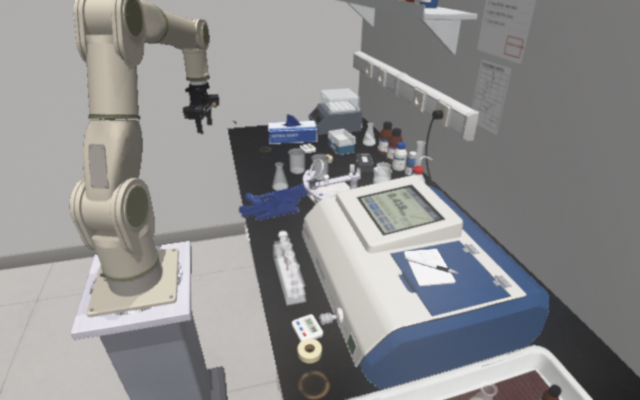

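View pics/wrist0.png

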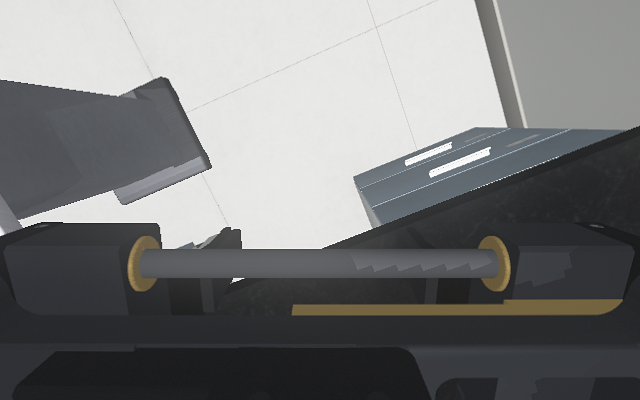

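Run:
```python
import cv2
a=cv2.imread("pics/top0.png");cv2.imwrite("pics/topc.png",cv2.resize(a[120:220,215:345],None,fx=6,fy=6,interpolation=cv2.INTER_CUBIC))
a=cv2.imread("pics/side0.png");cv2.imwrite("pics/sidec.png",cv2.resize(a[130:230,260:390],None,fx=6,fy=6,interpolation=cv2.INTER_CUBIC))
```

```text
(no output)
```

View pics/topc.png

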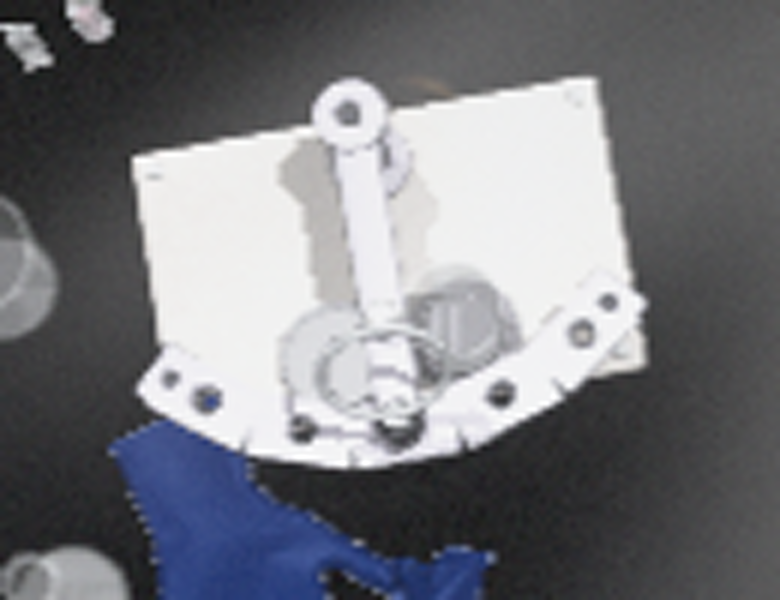

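View pics/sidec.png

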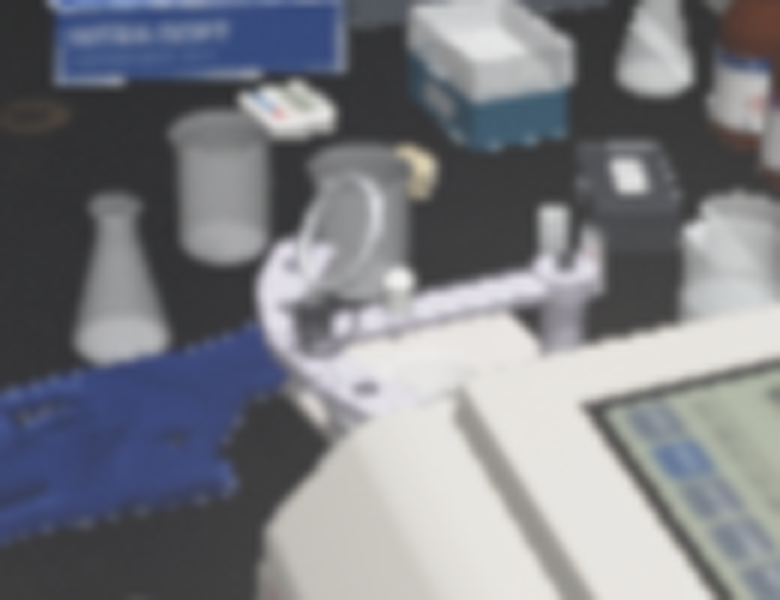

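```bash
cat > h.py <<'E'
import numpy as np, cv2
from scipy.spatial.transform import Rotation as R
from scipy.optimize import least_squares
from bench import *
def pose(n,s=None):
    p=camera_params(n)
    if n=="wrist":
        T=np.eye(4);T[:3,:3]=R.from_quat(s["eef_rot"]).as_matrix();T[:3,3]=s["ee_pos"]
        return T@p["mount"],p
    T=np.eye(4);T[:3,:3]=R.from_quat(p["orientation"]).as_matrix();T[:3,3]=p["xyz"];return T,p
def proj(P,n,s=None):
    T,p=pose(n,s);V=np.linalg.inv(T);rv=cv2.Rodrigues(V[:3,:3])[0]
    return cv2.projectPoints(np.atleast_2d(P).astype(float),rv,V[:3,3],p["intrinsics"],p["dist"])[0][:,0]
def back(px,n,z,s=None):
    T,p=pose(n,s);u=cv2.undistortPoints(np.array([[px]],float),p["intrinsics"],p["dist"])[0,0]
    d=T[:3,:3]@[u[0],u[1],1];return T[:3,3]+d*(z-T[2,3])/d[2]
def st(P,q):
    P=np.atleast_2d(P);c,s=np.cos(q[2]),np.sin(q[2])
    return np.c_[q[0]+c*P[:,0]-s*P[:,1],q[1]+s*P[:,0]+c*P[:,1],P[:,2]]
def hole(a,r=.17,z=.092):return [.0575-r*np.cos(a),r*np.sin(a),z]
E
python3 - <<'E'
from h import *
P=[[.0875,.135,.012],[.0875,-.135,.012],hole(.64),hole(.32),hole(-.32),hole(-.64),[.0575,0,.115]]
z=np.array([(133,157),(597,78),(207,400),(302,430),(500,393),(582,333),(348,112)])/6+[215,120]-.4
f=lambda q:(proj(st(P,q),"top")-z).ravel()
print(back(z[6],"top",.1))
r=least_squares(f,[.7,.2,0]);print(r.x,r.fun.reshape(-1,2).round(2))
q=r.x
for nm,p in dict(beakL=hole(.32,.115,.012),beakLtop=hole(.32,.115,.08),beakR=hole(-.32,.115,.012),beakRtop=hole(-.32,.115,.08),ringc=[.0575-.1535,0,.165],ringtop=[.0575-.137,0,.194]).items():
  w=st(p,q);print(nm,w.round(4),(proj(w,"top")[0]-[215,120])*6,(proj(w,"side")[0]-[260,130])*6)
for n,px in dict(flask=(225,220),stopper=(328,236),timer=(444,240),tape=(464,242)).items(): print(n,back(px,"top",.02))
E
```

```text
[0.7551949  0.26717515 0.1       ]
[0.69387228 0.25465822 0.16868745] [[-0.41 -0.58]
 [-0.2  -0.83]
 [-0.07  0.13]
 [ 0.11  0.15]
 [ 0.18  0.54]
 [ 0.03  0.39]
 [ 0.31  0.07]]
beakL [[0.6369 0.2816 0.012 ]] [336.02087503 356.72617302] [373.38989963 411.41129817]
beakLtop [[0.6369 0.2816 0.08  ]] [320.31522124 332.55031286] [374.8429835  317.11152304]
beakR [[0.649  0.2103 0.012 ]] [462.56275339 334.68047735] [425.03862309 467.8969951 ]
beakRtop [[0.649  0.2103 0.08  ]] [452.67509877 309.50710277] [427.9007824  371.20924353]
ringc [[0.5992 0.2385 0.165 ]] [382.43510707 371.236173  ] [334.8242359  231.40861866]
ringtop [[0.6155 0.2413 0.194 ]] [370.93090216 328.14117473] [361.14878004 180.88233845]
flask [0.49929311 0.43181162 0.02      ]
stopper [0.44451746 0.09021664 0.02      ]
timer [ 0.42922196 -0.28975213  0.02      ]
tape [ 0.42229307 -0.35482513  0.02      ]
```

```bash
cat >> h.py <<'E'
q0=np.array([0.69387228,0.25465822,0.16868745])
def toolR(a,tilt=np.pi/4,q=q0):
    # swing angle a of ring; ring->pivot direction in stand = (cos a, -sin a)
    psi=q[2]-a
    f=np.array([np.cos(psi),np.sin(psi),0]);z=np.array([0,0,1.])
    x=np.cos(tilt)*f-np.sin(tilt)*z;y=np.sin(tilt)*f+np.cos(tilt)*z
    return R.from_matrix(np.c_[x,y,np.cross(x,y)])
def ringc(a,h=0,q=q0): return st(hole(a,.1535,.165+h),q)[0]
def move(p,Rt,s=None):
    s=s or read_state();R0=R.from_quat(s["eef_rot"])
    return (R0.inv().apply(np.array(p)-s["ee_pos"])*1000).round(1),(R0.inv()*Rt).as_rotvec().round(3)
E
python3 - <<'E'
from h import *
s=read_state();print(R.from_quat(s["eef_rot"]).as_matrix().round(2))
Rt=toolR(0);print(Rt.as_matrix().round(2))
print(move(s["ee_pos"]+[0,0,.15],R.from_quat(s["eef_rot"])))
# view pose: back off along -x tool from ring 0.16
p=ringc(0)-Rt.as_matrix()[:,0]*.16+np.array([0,0,.05]);print(p)
print(move(p,Rt))
E
```

```text
[[-0.   -0.92  0.38]
 [-0.    0.38  0.92]
 [-1.   -0.   -0.  ]]
[[ 0.7   0.7   0.17]
 [ 0.12  0.12 -0.99]
 [-0.71  0.71  0.  ]]
(array([-150. ,   -0. ,   -0.2]), array([0., 0., 0.]))
[0.48770369 0.21954649 0.32813708]
(array([-105.9, -366.5, -235.3]), array([ 2.41 , -0.998,  0.289]))
```

arm_command(
  targets=[
    [0,-50,0,0,0,0,0],
    [0,-100,-30,-20,0.12,0,0],
    [0,-120,-60,-40,0.24,0,0],
    [0,-120,-90,-60,0.36,0,0],
    [0,-120,-120,-80,0.48,0,0],
    [60,-120,-150,-100,0.6,0,0],
    [120,-120,-180,-120,0.72,0,0],
    [180,-120,-200,-140,0.84,0,0],
    [255,-120,-220,-150,0.96,0,0],
    [255,-120,-240,-160,1.08,0,0],
  ],
)

```text
time: 1.15
ee_pos: [0.4001, 0.3366, 0.3426]
eef_rot: [-0.033, 0.706, 0.033, 0.706]
ft_force: [0.6, 0.6, -0.7]
width: 0.0548
```

Run:
```python
from h import *
s=read_state();print(s["joint_positions"].round(2),s["ee_pos"],s["width"],s["time"]);print(R.from_quat(s["eef_rot"]).as_matrix().round(2))
Rt=toolR(0)
p=ringc(0)-Rt.as_matrix()[:,0]*.16+np.array([0,0,.05]);print(p)
print(move(p,Rt))
```

```text
[-0.97  0.06  0.19  1.53 -0.01  1.55 -0.68] [0.40014525 0.33662231 0.34255501] 0.05482912587948542 1.15
[[-0.   -0.09  1.  ]
 [ 0.    1.    0.09]
 [-1.    0.   -0.  ]]
[0.48770369 0.21954649 0.32813708]
(array([  14.4, -124.7,   76.3]), array([ 1.411, -0.585,  0.631]))
```

arm_command(
  targets=[
    [255,0,-15,8,0.12,-0.05,0.05],
    [255,0,-30,16,0.24,-0.1,0.1],
    [255,0,-45,24,0.35,-0.14,0.15],
    [255,0,-60,32,0.47,-0.19,0.2],
    [255,0,-72,40,0.58,-0.24,0.25],
    [255,4,-84,48,0.7,-0.29,0.3],
    [255,7,-95,56,0.8,-0.33,0.36],
    [255,10,-105,64,0.92,-0.38,0.41],
    [255,12,-115,70,1.03,-0.43,0.46],
    [255,14,-125,76,1.15,-0.47,0.51],
  ],
)

```text
time: 2.15
ee_pos: [0.4875, 0.2202, 0.3284]
eef_rot: [0.526, 0.424, -0.175, 0.716]
ft_force: [-0.5, -0.1, 0.4]
width: 0.0006
```

Run:
```python
from h import *
s=read_state();print(s["joint_positions"].round(2),s["ee_pos"],s["width"],s["time"]);print(R.from_quat(s["eef_rot"]).as_matrix().round(2))
Rt=toolR(0)
p=ringc(0)-Rt.as_matrix()[:,0]*.16+np.array([0,0,.05]);print(p)
print(move(p,Rt))
```

```text
[-0.69 -0.39  0.04  2.09  0.29  0.82 -1.88] [0.48751076 0.22015935 0.32838332] 0.0006303862569893969 2.15
[[ 0.58  0.7   0.42]
 [ 0.2   0.39 -0.9 ]
 [-0.79  0.6   0.09]]
[0.48770369 0.21954649 0.32813708]
(array([ 0.2, -0.3,  0.6]), array([ 0.261, -0.113,  0.121]))
```

arm_command(
  targets=[
    [255,0,0,0,0.13,-0.055,0.06],
    [255,0,0,0,0.261,-0.113,0.121],
    [255,0,0,0,0.261,-0.113,0.121],
  ],
)

```text
time: 2.45
ee_pos: [0.4867, 0.2209, 0.3277]
eef_rot: [0.627, 0.325, -0.215, 0.674]
ft_force: [0.4, 0.0, 0.4]
width: 0.0004
```

Run:
```python
from h import *
s=read_state();print(s["joint_positions"].round(2),s["ee_pos"],s["width"],s["time"]);print(R.from_quat(s["eef_rot"]).as_matrix().round(2))
cv2.imwrite("pics/w1.png",camera("wrist")[:,:,::-1])
for p in (hole(.32),hole(-.32),[-.096,0,.165],[-.0795,0,.194],[.0575,0,.094]): print(proj(st(p,q0),"wrist",s))
```

```text
[-0.53 -0.41 -0.19  2.17  0.47  0.74 -2.38] [0.48673841 0.22090681 0.32772895] 0.0003684641856106502 2.45
[[ 0.7   0.7   0.17]
 [ 0.12  0.12 -0.99]
 [-0.71  0.71  0.  ]]
[[281.93047444 241.00342781]]
[[358.46206443 241.09169862]]
[[320.5266785 210.653091 ]]
[[320.65550402 185.89507257]]
[[320.0205395  150.77553274]]
```

View pics/w1.png

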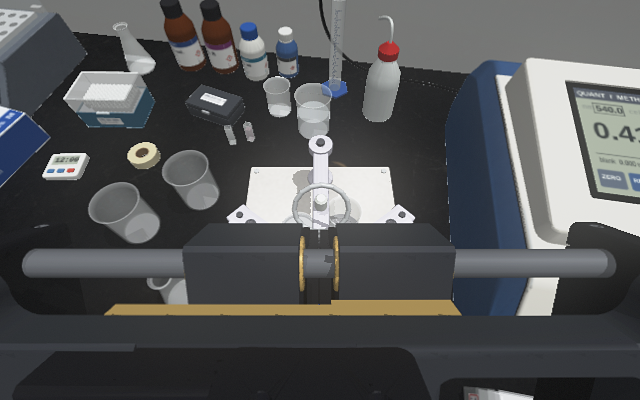

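Run:
```python
import cv2
a=cv2.imread("pics/w1.png");cv2.imwrite("pics/w1c.png",cv2.resize(a[125:230,220:420],None,fx=4,fy=4,interpolation=cv2.INTER_CUBIC))
```

```text
(no output)
```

View pics/w1c.png

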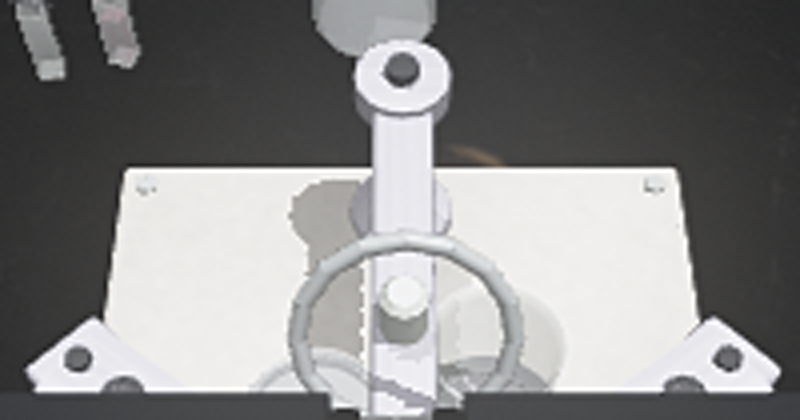

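Run:
```python
from h import *
s=read_state()
th=np.linspace(0,2*np.pi,60)
def ov(f,n,x0,y0,x1,y1,k,side,out):
    a=cv2.imread(f)[y0:y1,x0:x1];a=cv2.resize(a,None,fx=k,fy=k,interpolation=cv2.INTER_CUBIC)
    def circ(c,r,z,col):
        P=np.c_[c[0]+r*np.cos(th),c[1]+r*np.sin(th),th*0+z]
        u=(proj(st(P,q0),n,s)-[x0,y0]+.5)*k
        cv2.polylines(a,[np.int32(u.round())],True,col,1)
    for sg in(1,-1):
        c=hole(sg*.32,.115)
        if sg==side: circ(c,.028,.012,(0,0,255));circ(c,.028,.08,(0,0,255))
        else: circ(c,.031,.024,(0,200,0))
    return a
for f,n,b in(("pics/top0.png","top",(255,150,320,200,6)),("pics/w1.png","wrist",(260,160,380,225,5))):
    A=[ov(f,n,*b,sd,None) for sd in(1,-1)]
    cv2.imwrite("pics/ov_%s.png"%n,np.vstack(A) if n=="top" else np.vstack(A)[:600])
```

```text
(no output)
```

View pics/ov_top.png

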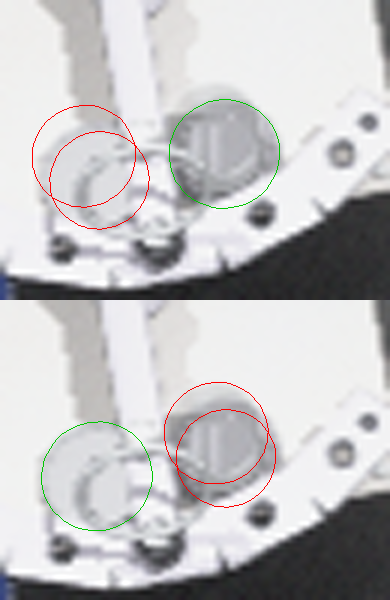

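View pics/ov_wrist.png

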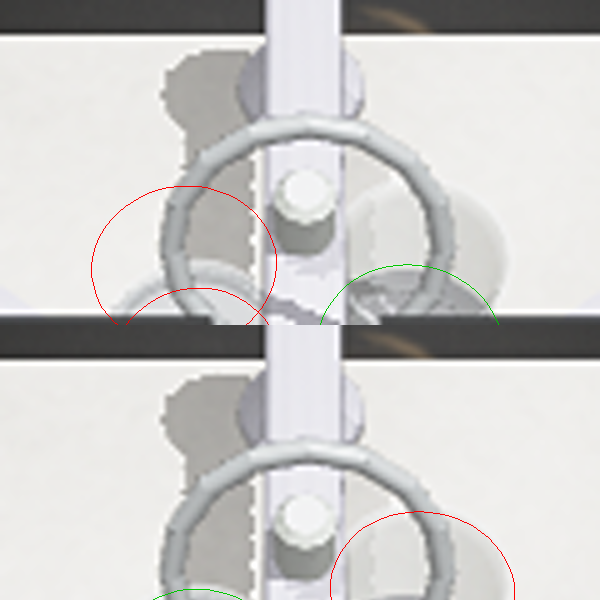

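Run:
```python
from h import *
s=read_state()
for z in (.107,.12,.13,.14): print(z,proj(st([-.0575,0,z],q0),"wrist",s))
Rt=toolR(0);X=Rt.as_matrix()[:,0]
print(move(ringc(0)-X*.05,Rt)); print(move(ringc(0)+X*.018,Rt))
```

```text
0.107 [[320.20397454 206.84199007]]
0.12 [[320.26076405 202.2044457 ]]
0.13 [[320.30649296 198.46985641]]
0.14 [[320.35412146 194.57987161]]
(array([145.6, -34.4,   1.4]), array([0.002, 0.001, 0.001]))
(array([213.6, -34.3,   1.3]), array([0.002, 0.001, 0.001]))
```

arm_command(
  targets=[
    [255,20,-12,1,0,0,0],
    [255,45,-24,1,0,0,0],
    [255,70,-34,1,0,0,0],
    [255,95,-34,1,0,0,0],
    [255,120,-34,1,0,0,0],
    [255,140,-34,1,0,0,0],
    [255,146,-34,1,0,0,0],
    [255,146,-34,1,0,0,0],
  ],
)

```text
time: 3.3
ee_pos: [0.5633, 0.2321, 0.2034]
eef_rot: [0.625, 0.326, -0.214, 0.676]
ft_force: [0.5, -0.8, 0.7]
width: 0.0004
```

Run:
```python
from h import *
s=read_state();print(s["joint_positions"].round(2),s["ee_pos"],s["ft_force"],s["time"])
for n in("wrist","side"):cv2.imwrite(f"pics/{n}2.png",camera(n)[:,:,::-1])
a=cv2.imread("pics/side2.png");cv2.imwrite("pics/side2c.png",cv2.resize(a[110:210,270:400],None,fx=6,fy=6,interpolation=cv2.INTER_CUBIC))
Rt=toolR(0);X=Rt.as_matrix()[:,0]
print(move(ringc(0)+X*.018,Rt))
print(proj(np.array([ringc(0),st([-.0795,0,.194],q0)[0],s["ee_pos"]]),"wrist",s))
```

```text
[ 0.19 -0.1  -0.8   2.19  0.7   0.39 -2.6 ] [0.56333403 0.23207329 0.20341763] [ 0.52075533 -0.79091796  0.67741819] 3.3
(array([70.5, -1.2, -3.4]), array([0.005, 0.005, 0.003]))
[[319.28026124 220.08454694]
 [319.71562064 178.71890865]
 [320.23845933 246.32033787]]
```

View pics/wrist2.png

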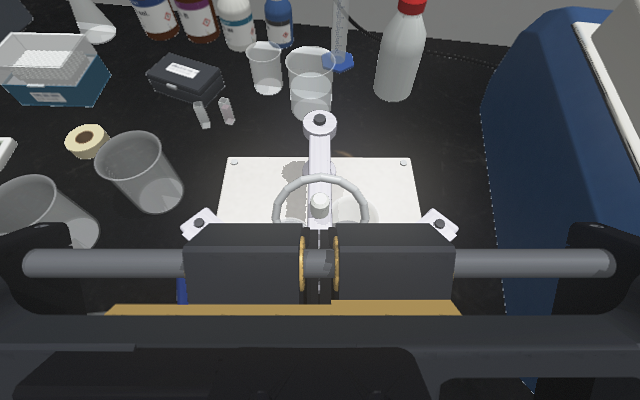

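View pics/side2c.png

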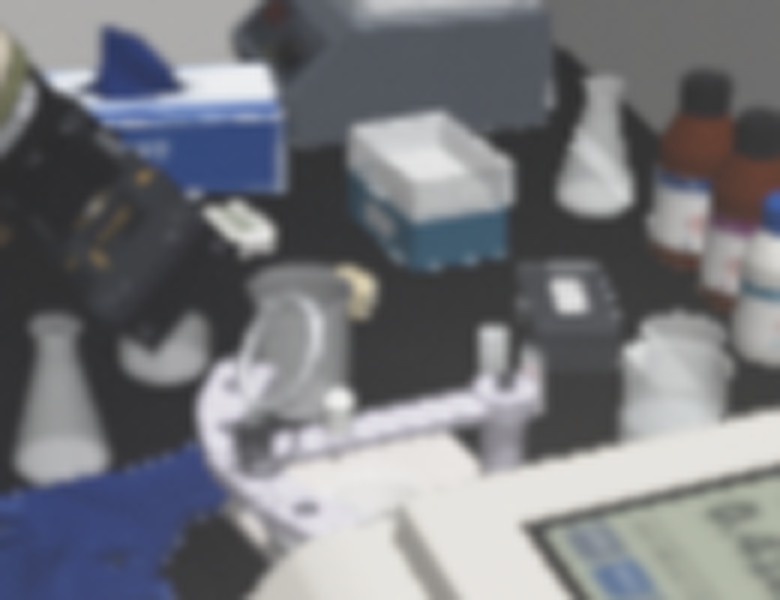

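Run:
```python
from h import *
Rt=toolR(-.25);X=Rt.as_matrix()[:,0]
print(move(ringc(0)-X*.055,Rt))
```

```text
(array([-1.6, -0.6,  6.6]), array([-0.172,  0.182,  0.003]))
```

arm_command(
  targets=[
    [255,-1,-1,3,-0.09,0.09,0],
    [255,-2,-1,7,-0.17,0.18,0],
    [255,-2,-1,7,-0.17,0.18,0],
    [255,-2,-1,7,-0.17,0.18,0],
  ],
)

```text
time: 3.8
ee_pos: [0.5598, 0.2262, 0.2023]
eef_rot: [0.585, 0.398, -0.141, 0.692]
ft_force: [-0.8, 0.4, -0.1]
width: 0.0001
```

Run:
```python
from h import *
s=read_state();print(s["joint_positions"].round(3),s["ee_pos"],s["ft_force"],s["time"])
Rt=toolR(-.25);X=Rt.as_matrix()[:,0]
print(move(ringc(0)-X*.055,Rt))
```

```text
[-0.093 -0.137 -0.38   2.233  0.053  0.266 -1.71 ] [0.55981942 0.22621204 0.2022857 ] [-0.81003052  0.4468149  -0.09688475] 3.8
(array([0.4, 2.7, 4.7]), array([-0.017,  0.014,  0.013]))
```

Run:
```python
from h import *
Rt=toolR(-.2,np.radians(57));X=Rt.as_matrix()[:,0]
print(move(ringc(0)-X*.055,Rt))
```

```text
(array([ 1.5, 14.2,  3. ]), array([ 0.021, -0.019, -0.196]))
```

arm_command(
  targets=[
    [255,0,7,1,0,0,-0.1],
    [255,1,14,3,0.02,-0.02,-0.196],
    [255,1,14,3,0.02,-0.02,-0.196],
    [255,1,14,3,0.02,-0.02,-0.196],
  ],
)

```text
time: 4.2
ee_pos: [0.5708, 0.2283, 0.2109]
eef_rot: [0.549, 0.445, -0.218, 0.673]
ft_force: [-0.3, 0.5, 0.2]
width: 0.0005
```

Run:
```python
from h import *
s=read_state();print(s["joint_positions"].round(3),s["ee_pos"],s["ft_force"],s["time"])
Rt=toolR(-.2,np.radians(57));X=Rt.as_matrix()[:,0]
print(move(ringc(0)-X*.055,Rt))
print(move(ringc(0)+X*.014,Rt))
cv2.imwrite("pics/w3.png",camera("wrist")[:,:,::-1])
print(proj(np.array([ringc(0),st([-.0795,0,.194],q0)[0],s["ee_pos"]]),"wrist",s))
```

```text
[-0.098 -0.043 -0.384  2.033  0.092  0.576 -1.752] [0.5708447  0.22829809 0.21087166] [-0.33519379  0.4890465   0.23727806] 4.2
(array([-0.1,  0.3,  0.7]), array([ 0.   ,  0.002, -0.001]))
(array([68.9,  0.2,  0.6]), array([ 0.   ,  0.002, -0.001]))
[[320.52696756 217.53912543]
 [325.69687238 182.04455959]
 [320.03663661 246.61256334]]
```

View pics/w3.png

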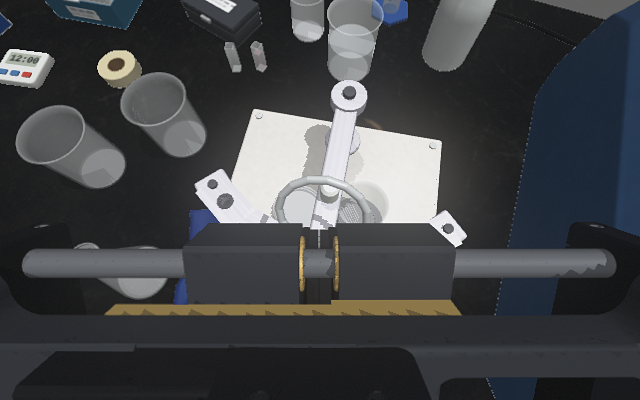

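arm_command(
  targets=[
    [255,15,0,0,0,0,0],
    [255,30,0,0,0,0,0],
    [255,42,0,0,0,0,0],
    [255,50,0,0,0,0,0],
    [255,50,0,0,0,0,0],
  ],
)

```text
time: 4.75
ee_pos: [0.5959, 0.2368, 0.1675]
eef_rot: [0.549, 0.445, -0.22, 0.673]
ft_force: [-0.9, -0.1, -0.2]
width: 0.0004
```

Run:
```python
from h import *
s=read_state();print(s["joint_positions"].round(3),s["ee_pos"],s["ft_force"],s["time"])
for n in("wrist","side"):cv2.imwrite(f"pics/{n}4.png",camera(n)[:,:,::-1])
a=cv2.imread("pics/side4.png");cv2.imwrite("pics/side4c.png",cv2.resize(a[110:210,270:400],None,fx=6,fy=6,interpolation=cv2.INTER_CUBIC))
a=cv2.imread("pics/wrist4.png");cv2.imwrite("pics/wrist4c.png",cv2.resize(a[150:250,250:390],None,fx=5,fy=5,interpolation=cv2.INTER_CUBIC))
Rt=toolR(-.2,np.radians(57));X=Rt.as_matrix()[:,0]
print(move(ringc(0)+X*.014,Rt))
print(proj(np.array([ringc(0),st([-.0795,0,.194],q0)[0],s["ee_pos"]]),"wrist",s))
```

```text
[-0.106  0.072 -0.39   2.021  0.201  0.491 -1.842] [0.59594791 0.23683346 0.16749256] [-0.94563151 -0.06168609 -0.18325798] 4.75
(array([19.2,  0.5, -0.4]), array([-0.002,  0.003,  0.   ]))
[[319.277138   241.04518264]
 [325.87716667 197.65483482]
 [320.03863135 246.61025972]]
```

View pics/side4c.png

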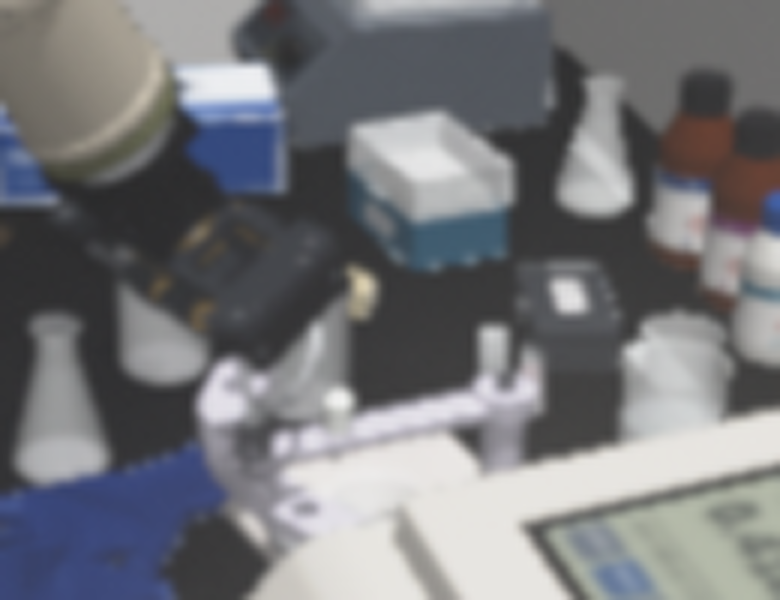

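View pics/wrist4c.png

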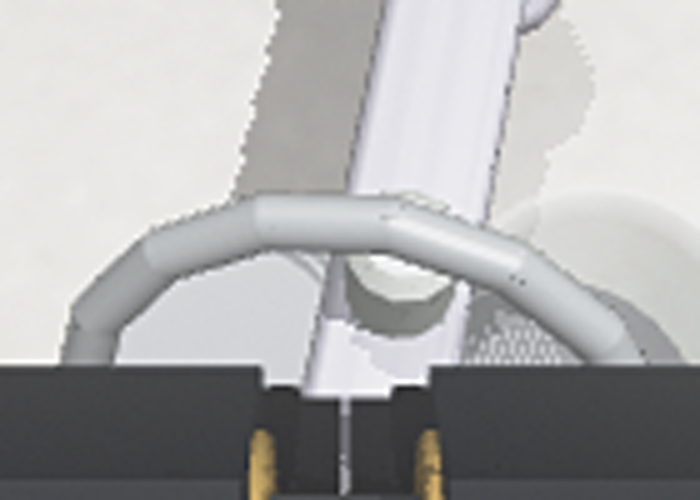

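arm_command(
  targets=[
    [255,7,0,0,0,0,0],
    [255,14,0,0,0,0,0],
    [255,20,0,0,0,0,0],
    [255,20,0,0,0,0,0],
  ],
)

```text
time: 5.25
ee_pos: [0.6066, 0.2409, 0.1511]
eef_rot: [0.549, 0.445, -0.219, 0.673]
ft_force: [-0.1, 0.0, -0.1]
width: 0.0006
```

arm_command(
  targets=[
    [255,0,3,0,0,0,0],
    [255,0,6,0,0,0,0],
    [255,0,8,0,0,0,0],
    [255,0,8,0,0,0,0],
  ],
)

```text
time: 5.65
ee_pos: [0.6134, 0.2435, 0.1572]
eef_rot: [0.549, 0.444, -0.219, 0.673]
ft_force: [-0.3, 0.1, -0.2]
width: 0.0004
```

Run:
```python
from h import *
s=read_state();print(s["joint_positions"].round(3),s["ee_pos"],s["ft_force"],s["time"])
cv2.imwrite(f"pics/wrist5.png",camera("wrist")[:,:,::-1])
Rt=toolR(-.2,np.radians(57));X=Rt.as_matrix()[:,0]
print(move(ringc(0)+X*.014,Rt))
print(proj(np.array([ringc(0),st([-.0795,0,.194],q0)[0],s["ee_pos"]]),"wrist",s))
```

```text
[-0.118  0.125 -0.382  1.991  0.249  0.472 -1.878] [0.61336501 0.2435342  0.157191  ] [-0.34428988  0.0551443  -0.16972363] 5.65
(array([-0.8, -8. , -0.4]), array([-0.002,  0.003, -0.   ]))
[[319.42390393 272.24224714]
 [326.7807796  228.7824824 ]
 [320.03891819 246.61000475]]
```

View pics/wrist5.png

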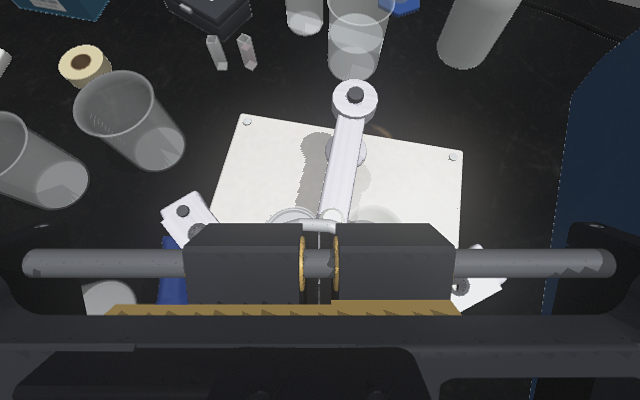

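arm_command(
  targets=[
    [255,0,2,0,0,0,0],
    [255,0,4,0,0,0,0],
    [255,0,5,0,0,0,0],
    [255,0,5,0,0,0,0],
  ],
)

```text
time: 6.1
ee_pos: [0.617, 0.2449, 0.1595]
eef_rot: [0.549, 0.444, -0.219, 0.673]
ft_force: [0.2, -0.5, 0.1]
width: 0.0003
```

arm_command(
  targets=[
    [255,0,1,0,0,0,0],
    [255,0,2,0,0,0,0],
    [255,0,3,0,0,0,0],
    [255,0,3,0,0,0,0],
  ],
)

```text
time: 6.5
ee_pos: [0.6186, 0.2455, 0.1601]
eef_rot: [0.549, 0.445, -0.22, 0.673]
ft_force: [-4.0, -2.8, -1.3]
width: 0.0001
```

arm_command(
  targets=[
    [255,-0.8,0.6,0,0,0,0],
    [255,-1.7,1.1,0,0,0,0],
    [255,-2.5,1.6,0,0,0,0],
    [255,-3.4,2.2,0,0,0,0],
    [255,-3.4,2.2,0,0,0,0],
  ],
)

```text
time: 7.0
ee_pos: [0.6187, 0.2456, 0.1645]
eef_rot: [0.549, 0.445, -0.219, 0.673]
ft_force: [-4.5, -1.9, -5.5]
width: 0.0003
```

arm_command(
  targets=[
    [255,-0.8,0.6,0,0,0,0],
    [255,-1.7,1.1,0,0,0,0],
    [255,-2.5,1.6,0,0,0,0],
    [255,-3.4,2.2,0,0,0,0],
    [255,-4.2,2.8,0,0,0,0],
    [255,-4.2,2.8,0,0,0,0],
  ],
)

```text
time: 7.6
ee_pos: [0.6187, 0.2455, 0.1695]
eef_rot: [0.549, 0.445, -0.22, 0.673]
ft_force: [-3.9, -1.8, -6.2]
width: 0.0006
```

Run:
```python
from h import *
s=read_state();print(s["joint_positions"].round(3),s["ee_pos"],s["ft_force"],s["time"])
for n in("wrist","side"):cv2.imwrite(f"pics/{n}6.png",camera(n)[:,:,::-1])
a=cv2.imread("pics/side6.png");cv2.imwrite("pics/side6c.png",cv2.resize(a[110:210,270:400],None,fx=6,fy=6,interpolation=cv2.INTER_CUBIC))
```

```text
[-0.115  0.123 -0.385  1.963  0.233  0.503 -1.861] [0.61872797 0.24554983 0.16952783] [-3.94975708 -1.84748606 -6.20250506] 7.6
```

View pics/side6c.png

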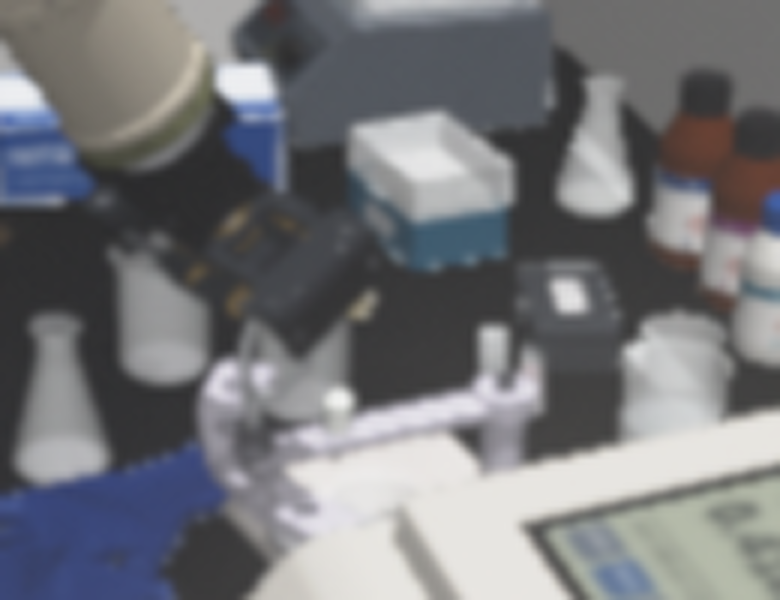

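View pics/wrist6.png

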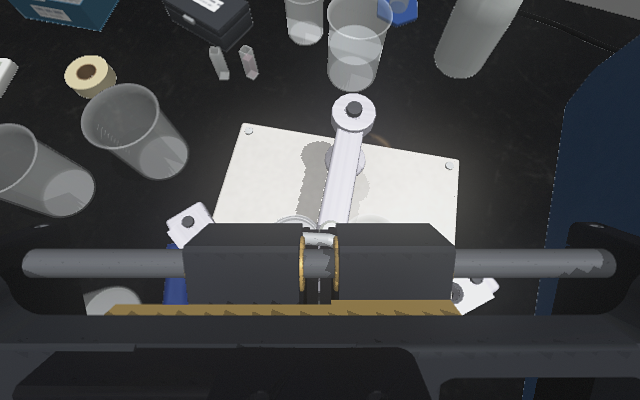

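arm_command(
  targets=[
    [255,-1.2,0.8,0,0,0,0],
    [255,-2.5,1.6,0,0,0,0],
    [255,-3.8,2.5,0,0,0,0],
    [255,-5,3.3,0,0,0,0],
    [255,-5.9,3.8,0,0,0,0],
    [255,-5.9,3.8,0,0,0,0],
    [255,-5.9,3.8,0,0,0,0],
  ],
)

```text
time: 8.4
ee_pos: [0.6186, 0.2456, 0.1764]
eef_rot: [0.549, 0.445, -0.22, 0.673]
ft_force: [-5.6, -1.3, -6.3]
width: 0.0004
```

Run:
```python
from h import *
s=read_state();print(s["ee_pos"],s["ft_force"],s["time"])
# arc rows: rotate TCP about pivot axis by -(a) for swing a (swing + => free end to +y; world rotation = -a about z)
pv=st([.0575,0,0],q0)[0];R0=R.from_quat(s["eef_rot"]);print(pv)
for a in np.arange(-.03,-.34,-.03):
    Q=R.from_rotvec([0,0,-a]);p=pv+Q.apply(s["ee_pos"]-pv)
    Q2=R.from_rotvec([0,0,-a*.6])
    print(round(a,2),(R0.inv().apply(p-s["ee_pos"])*1000).round(1).tolist(),(R0.inv()*Q2*R0).as_rotvec().round(3).tolist())
```

```text
[0.61862625 0.24555375 0.17637071] [-5.64602433 -1.34610883 -6.29408967] 8.4
[0.75055612 0.26431181 0.        ]
-0.03 [-0.4, -0.7, 3.9] [-0.015, 0.01, 0.0]
-0.06 [-0.8, -1.3, 7.8] [-0.03, 0.02, 0.0]
-0.09 [-1.1, -1.8, 11.8] [-0.045, 0.029, 0.0]
-0.12 [-1.4, -2.2, 15.8] [-0.06, 0.039, 0.0]
-0.15 [-1.6, -2.5, 19.7] [-0.076, 0.049, 0.0]
-0.18 [-1.7, -2.7, 23.7] [-0.091, 0.059, 0.0]
-0.21 [-1.8, -2.8, 27.7] [-0.106, 0.068, 0.0]
-0.24 [-1.8, -2.8, 31.7] [-0.121, 0.078, 0.0]
-0.27 [-1.7, -2.7, 35.7] [-0.136, 0.088, 0.0]
-0.3 [-1.5, -2.5, 39.7] [-0.151, 0.098, 0.0]
-0.33 [-1.3, -2.2, 43.7] [-0.166, 0.108, 0.0]
```

arm_command(
  targets=[
    [255,-0.2,-0.3,2,-0.007,0.005,0],
    [255,-0.4,-0.7,4,-0.015,0.01,0],
    [255,-0.8,-1.3,8,-0.03,0.02,0],
    [255,-1.1,-1.8,12,-0.045,0.03,0],
    [255,-1.4,-2.2,16,-0.06,0.04,0],
    [255,-1.6,-2.5,20,-0.075,0.05,0],
    [255,-1.7,-2.7,24,-0.09,0.06,0],
    [255,-1.8,-2.8,28,-0.105,0.068,0],
    [255,-1.8,-2.8,30,-0.115,0.074,0],
    [255,-1.8,-2.8,30,-0.115,0.074,0],
  ],
)

```text
time: 9.4
ee_pos: [0.6265, 0.2155, 0.1764]
eef_rot: [0.517, 0.481, -0.173, 0.686]
ft_force: [-5.0, -1.9, -6.4]
width: 0.0006
```

Run:
```python
from h import *
s=read_state();print(s["joint_positions"].round(3),s["ee_pos"],s["ft_force"],s["time"])
for n in("wrist","top"):cv2.imwrite(f"pics/{n}7.png",camera(n)[:,:,::-1])
a=cv2.imread("pics/top7.png");cv2.imwrite("pics/top7c.png",cv2.resize(a[120:220,215:345],None,fx=6,fy=6,interpolation=cv2.INTER_CUBIC))
```

```text
[ 0.037  0.119 -0.418  1.952 -0.049  0.511 -1.397] [0.62654797 0.21553569 0.1763721 ] [-5.01644459 -1.93660357 -6.38771972] 9.4
```

View pics/wrist7.png

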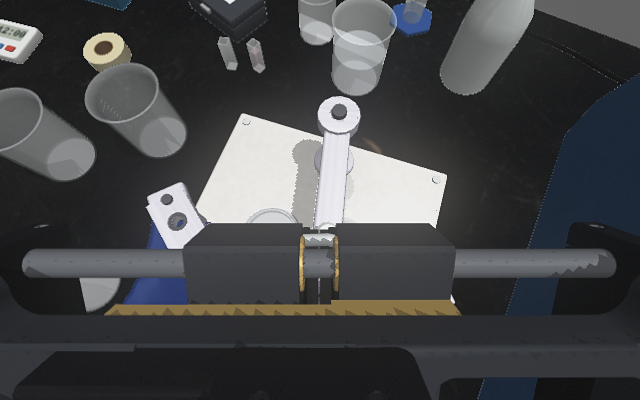

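View pics/top7c.png

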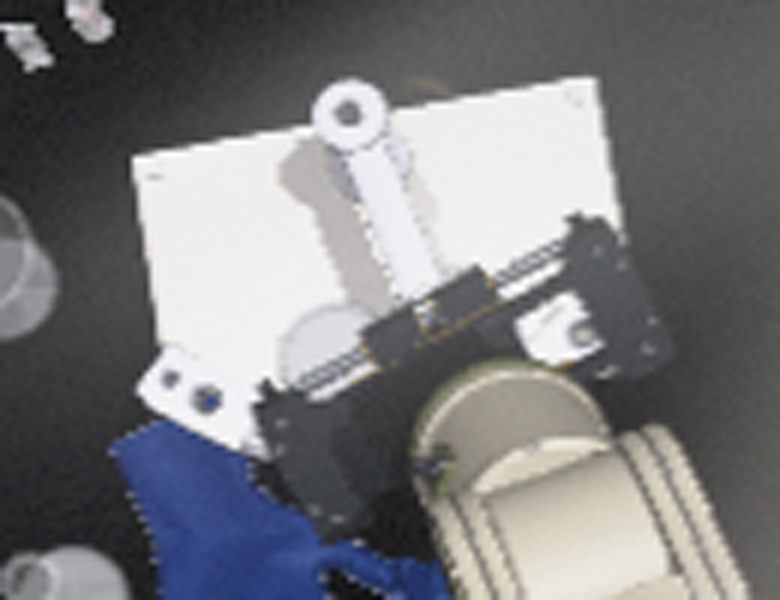

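```bash
cat >> h.py <<'E'
def armangle(img,n,s,show=None):
    # fit angle: search brightness template along arm between r=.03 and .07 on top face z=.107, scan lateral for white band 24mm
    g=cv2.cvtColor(img,cv2.COLOR_RGB2GRAY).astype(np.float32)
    best=[]
    for a in np.arange(-.45,.1,.005):
        v=[]
        for r in np.arange(.035,.085,.005):
            def S(off):
                c,sn=np.cos(a),np.sin(a)
                P=[.0575-r*c+off*sn, r*sn+off*c, .107]
                u=proj(st(P,q0),n,s)[0].astype(np.float32)
                return cv2.remap(g,u[:1].reshape(1,1),u[1:].reshape(1,1),cv2.INTER_LINEAR)[0,0]
            v.append((S(0),S(.009)-S(.016),S(-.009)-S(-.016)))
        best.append((a,*np.mean(v,0)))
    return np.array(best)
E
python3 - <<'E'
from h import *
s=read_state()
for px in((388,270),(437,270),(412,270),(385,210)):
    w=back(np.array(px)/6+[215,120]-.4,"top",.107)
    pv=st([.0575,0,0],q0)[0];d=w-pv;print(np.arctan2(-d[1],-d[0]), q0[2]-np.arctan2(-d[1],-d[0]))
for f,n in(("pics/top7.png","top"),("pics/wrist7.png","wrist")):
    b=armangle(cv2.imread(f)[:,:,::-1].copy(),n,s);k=np.minimum(b[:,2],b[:,3]);i=k.argmax();print(n,b[max(0,i-3):i+4].round(2))
E
```

```text
0.2379595027651183 -0.0692720527651183
0.5027988198618392 -0.3341113698618392
0.3747347168463714 -0.2060472668463714
0.3442017418659334 -0.1755142918659334Traceback (most recent call last):
  File "<stdin>", line 7, in <module>
  File "h.py", line 44, in armangle
    v.append((S(0),S(.009)-S(.016),S(-.009)-S(-.016)))
                   ~^^^^^^
  File "h.py", line 42, in S
    u=proj(st(P,q0),n,s)[0].astype(np.float32)
      ~~~~^^^^^^^^^^^^^^
  File "h.py", line 12, in proj
    T,p=pose(n,s);V=np.linalg.inv(T);rv=cv2.Rodrigues(V[:3,:3])[0]
        ~~~~^^^^^
  File "h.py", line 6, in pose
    p=camera_params(n)
ValueError: time passes only in moves, steps and waits
```

```bash
cat >> h.py <<'E'
_cp={}
_orig=camera_params
def camera_params(n):
    if n not in _cp: _cp[n]=_orig(n)
    return _cp[n]
E
cat > arc.py <<'E'
from h import *
import sys
s=read_state();print(s["ee_pos"],s["ft_force"],s["time"],s["joint_positions"].round(2))
pv=st([.0575,0,0],q0)[0];R0=R.from_quat(s["eef_rot"])
print("z",(R0.inv().apply([0,0,1])).round(3))
d=s["ee_pos"]-pv;print("finger azimuth swing",q0[2]-np.arctan2(-d[1],-d[0]))
for a in np.arange(-.015,-.2,-.015):
    Q=R.from_rotvec([0,0,-a]);p=pv+Q.apply(s["ee_pos"]-pv)
    print(round(a,3),(R0.inv().apply(p-s["ee_pos"])*1000).round(1).tolist())
E
python3 arc.py
python3 - <<'E'
from h import *
s=read_state()
for f,n in(("pics/top0.png","top"),("pics/top7.png","top"),("pics/wrist7.png","wrist")):
    b=armangle(cv2.imread(f)[:,:,::-1].copy(),n,s);k=np.minimum(b[:,2],b[:,3]);i=k.argmax();print(n,b[max(0,i-2):i+3].round(2))
E
```

```text
[0.62642467 0.21591893 0.1764261 ] [-4.77361207 -1.74551363 -6.68926312] 9.5 [ 0.04  0.12 -0.42  1.95 -0.05  0.51 -1.4 ]
z [-0.84   0.543  0.002]
finger azimuth swing -0.2030400696994231
-0.015 [-0.1, -0.2, 2.0]
-0.03 [-0.2, -0.4, 4.0]
-0.045 [-0.3, -0.5, 6.0]
-0.06 [-0.4, -0.7, 8.0]
-0.075 [-0.5, -0.8, 9.9]
-0.09 [-0.5, -0.9, 11.9]
-0.105 [-0.6, -0.9, 13.9]
-0.12 [-0.6, -1.0, 15.9]
-0.135 [-0.6, -1.0, 17.9]
-0.15 [-0.6, -1.0, 19.9]
-0.165 [-0.5, -0.9, 21.9]
-0.18 [-0.5, -0.8, 23.9]
-0.195 [-0.4, -0.7, 25.9]
top [[3.0000e-02 2.3832e+02 3.3680e+01 2.4390e+01]
 [3.0000e-02 2.3827e+02 3.0420e+01 2.5510e+01]
 [4.0000e-02 2.3821e+02 2.6690e+01 2.6420e+01]
 [4.0000e-02 2.3815e+02 2.3250e+01 2.7090e+01]
 [5.0000e-02 2.3806e+02 1.9560e+01 2.7600e+01]]
top [[-1.8000e-01  2.3803e+02  3.7670e+01  2.2540e+01]
 [-1.7000e-01  2.3798e+02  3.7550e+01  2.2960e+01]
 [-1.7000e-01  2.3792e+02  3.7190e+01  2.2970e+01]
 [-1.6000e-01  2.3786e+02  3.6030e+01  2.2760e+01]
 [-1.6000e-01  2.3779e+02  3.5240e+01  2.2660e+01]]
wrist [[-2.4000e-01  2.2949e+02  7.2190e+01  1.2860e+01]
 [-2.3000e-01  2.2981e+02  7.1880e+01  1.4700e+01]
 [-2.3000e-01  2.3039e+02  7.0650e+01  1.4930e+01]
 [-2.2000e-01  2.3108e+02  6.7230e+01  1.3880e+01]
 [-2.2000e-01  2.3169e+02  6.1370e+01  1.3290e+01]]
```

arm_command(
  targets=[
    [255,-0.1,-0.2,2,0,0,0],
    [255,-0.2,-0.4,4,0,0,0],
    [255,-0.3,-0.5,6,0,0,0],
    [255,-0.3,-0.5,6,0,0,0],
    [255,1.4,-1.6,6,0,0,0],
    [255,3,-2.7,6,0,0,0],
    [255,4.7,-3.8,6,0,0,0],
    [255,5.5,-4.3,6,0,0,0],
    [255,5.5,-4.3,6,0,0,0],
  ],
)

```text
time: 10.4
ee_pos: [0.6291, 0.2106, 0.1703]
eef_rot: [0.517, 0.481, -0.173, 0.687]
ft_force: [-9.2, -3.8, -0.6]
width: 0.0002
```

```bash
python3 arc.py
```

```text
[0.629084   0.21063241 0.17033294] [-9.22160596 -3.78937804 -0.63647393] 10.4 [ 0.04  0.13 -0.42  1.96 -0.06  0.5  -1.38]
z [-0.839  0.544  0.003]
finger azimuth swing -0.24741612911439856
-0.015 [-0.1, -0.1, 2.0]
-0.03 [-0.1, -0.2, 4.0]
-0.045 [-0.2, -0.3, 6.0]
-0.06 [-0.2, -0.4, 8.0]
-0.075 [-0.2, -0.4, 9.9]
-0.09 [-0.2, -0.4, 11.9]
-0.105 [-0.2, -0.4, 13.9]
-0.12 [-0.2, -0.4, 15.9]
-0.135 [-0.1, -0.3, 17.9]
-0.15 [-0.1, -0.2, 19.9]
-0.165 [0.0, -0.1, 21.9]
-0.18 [0.1, 0.0, 23.9]
-0.195 [0.2, 0.2, 25.9]
```

arm_command(
  targets=[
    [255,0,-1,0,0,0,0],
    [255,0,-2,0,0,0,0],
    [255,0,-2,0,0,0,0],
  ],
)

```text
time: 10.7
ee_pos: [0.6286, 0.2103, 0.1703]
eef_rot: [0.518, 0.48, -0.172, 0.687]
ft_force: [-3.2, -2.2, -0.9]
width: 0.0006
```

arm_command(
  targets=[
    [255,0,-0.1,1,0,0,0],
    [255,0,-0.2,2,0,0,0],
    [255,0,-0.3,3,0,0,0],
    [255,0,-0.4,4,0,0,0],
    [255,0,-0.4,5,0,0,0],
    [255,0,-0.4,5,0,0,0],
  ],
)

```text
time: 11.3
ee_pos: [0.6301, 0.2055, 0.1691]
eef_rot: [0.518, 0.481, -0.173, 0.687]
ft_force: [0.8, 0.1, -0.3]
width: 0.001
```

```bash
cat > look.py <<'E'
from h import *
import sys
k=sys.argv[1]
s=read_state();print(s["ee_pos"],s["ft_force"],s["time"],s["joint_positions"].round(2))
for n in("wrist","top","side"):
    cv2.imwrite(f"pics/{n}{k}.png",camera(n)[:,:,::-1])
    if n!="side":
        b=armangle(cv2.imread(f"pics/{n}{k}.png")[:,:,::-1].copy(),n,s);m=np.minimum(b[:,2],b[:,3]);i=m.argmax();print(n,b[i])
a=cv2.imread(f"pics/side{k}.png");cv2.imwrite(f"pics/side{k}c.png",cv2.resize(a[110:210,270:400],None,fx=6,fy=6,interpolation=cv2.INTER_CUBIC))
a=cv2.imread(f"pics/wrist{k}.png");cv2.imwrite(f"pics/wrist{k}c.png",cv2.resize(a[100:250,220:420],None,fx=4,fy=4,interpolation=cv2.INTER_CUBIC))
E
python3 look.py 8
```

```text
[0.63012885 0.20547461 0.16906091] [ 0.7999488   0.06622457 -0.28955529] 11.3 [ 0.06  0.13 -0.42  1.96 -0.07  0.49 -1.36]
wrist [ -0.25       231.92451477  28.1447258   18.61738205]
top [-2.10000000e-01  2.37744232e+02  3.51435547e+01  2.36378899e+01]
```

View pics/wrist8c.png

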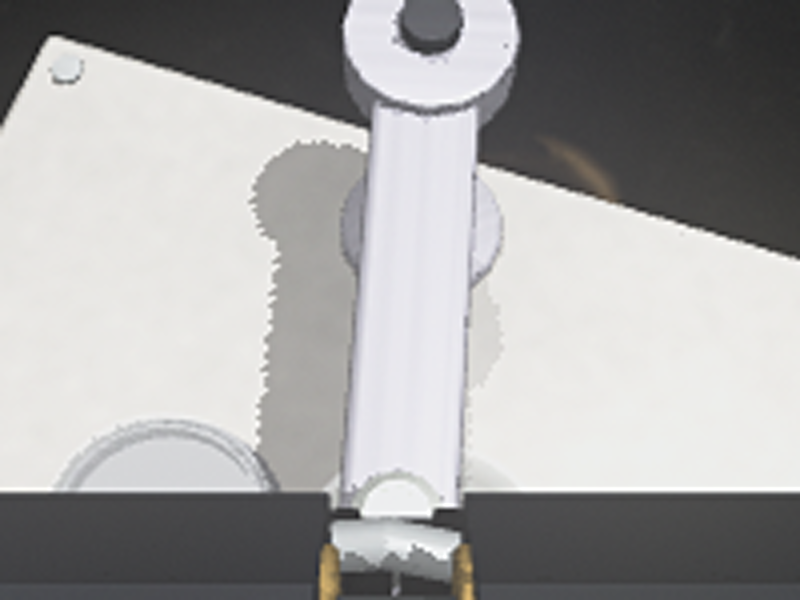

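View pics/side8c.png

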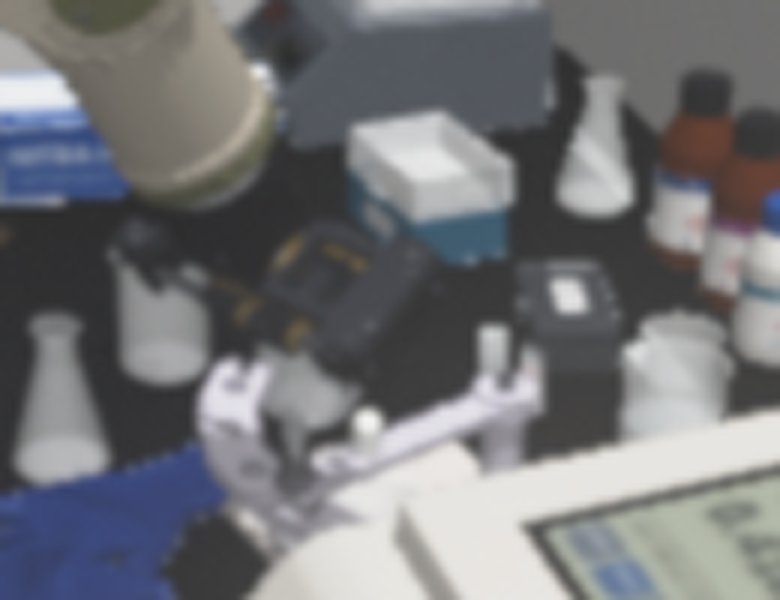

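arm_command(
  targets=[
    [255,0,0,1,0,0,0],
    [255,0,0,2,0,0,0],
    [255,0,-0.1,3,0,0,0],
    [255,0,-0.1,4,0,0,0],
    [255,0,-0.1,4,0,0,0],
  ],
)

```text
time: 11.95
ee_pos: [0.6313, 0.2024, 0.1685]
eef_rot: [0.517, 0.481, -0.173, 0.686]
ft_force: [-3.7, 2.1, -0.1]
width: 0.0004
```

arm_command(
  targets=[
    [255,0,0,1,0,0,0],
    [255,0,0,2,0,0,0],
    [255,0,0,3,0,0,0],
    [255,0,0,3,0,0,0],
  ],
)

```text
time: 12.35
ee_pos: [0.6328, 0.198, 0.1676]
eef_rot: [0.517, 0.481, -0.174, 0.686]
ft_force: [-1.5, -0.6, -6.1]
width: 0.0001
```

```bash
python3 look.py 9
```

```text
[0.63275969 0.19803388 0.16761163] [-1.47377045 -0.57019045 -6.10721655] 12.35 [ 0.07  0.13 -0.41  1.96 -0.08  0.5  -1.33]
wrist [ -0.305      231.98153687  21.2520504   17.9395504 ]
top [ -0.265      237.69522095  30.25009727  21.81415939]
```

View pics/wrist9c.png

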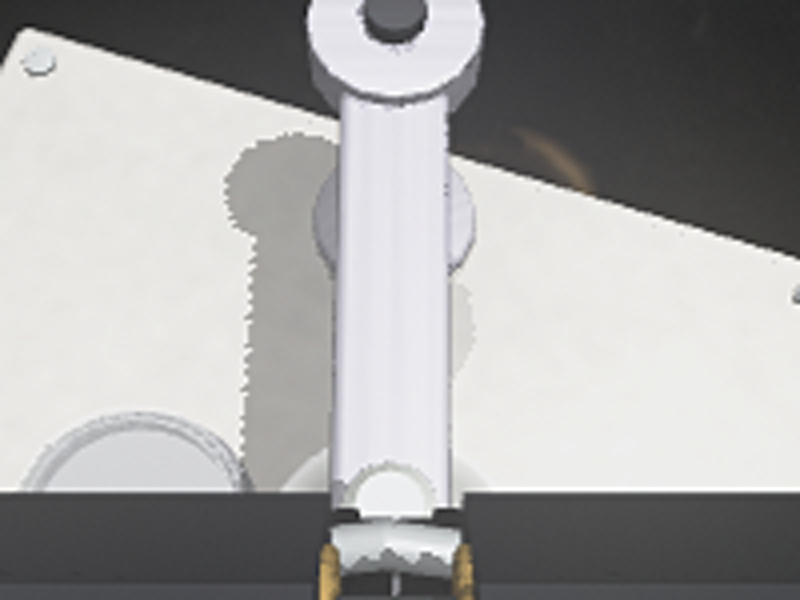

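arm_command(
  targets=[
    [255,0.8,-0.6,0,0,0,0],
    [255,1.7,-1.1,0,0,0,0],
    [255,2.5,-1.7,0,0,0,0],
    [255,3.4,-2.2,0,0,0,0],
    [255,4.2,-2.8,0,0,0,0],
    [255,5,-3.3,0,0,0,0],
    [255,5,-3.3,0,0,0,0],
  ],
)

```text
time: 13.2
ee_pos: [0.6332, 0.1992, 0.1631]
eef_rot: [0.517, 0.481, -0.173, 0.687]
ft_force: [-6.4, -3.6, -1.0]
width: 0.0005
```

arm_command(
  targets=[
    [255,0,-2,0,0,0,0],
    [255,0,-4,0,0,0,0],
    [255,0,-6,0,0,0,0],
    [255,0,-8,0,0,0,0],
    [255,0,-8,0,0,0,0],
  ],
)

```text
time: 13.7
ee_pos: [0.6272, 0.1962, 0.1586]
eef_rot: [0.517, 0.481, -0.173, 0.687]
ft_force: [-1.0, 0.2, -0.6]
width: 0.0004
```

```bash
python3 look.py 10
python3 - <<'E'
from h import *
s=read_state()
for h in(0,.004,.01):
  for a in(-.30,-.32,-.34): print(h,a,proj(st(hole(a,.137,.194+h),q0),"wrist",s).round(1),((proj(st(hole(a,.137,.194+h),q0),"side")-[270,110])*6).round(0))
E
```

```text
[0.62723336 0.1962472  0.15862929] [-0.97052293  0.20290463 -0.60109111] 13.7 [ 0.07  0.13 -0.42  1.98 -0.09  0.47 -1.32]
wrist [ -0.34       228.37265015  72.24423981  17.19687462]
top [ -0.26       238.00117493  29.18037033  22.20136642]
0 -0.3 [[309.6 224.3]] [[342. 328.]]
0 -0.32 [[315.5 224.4]] [[345. 329.]]
0 -0.34 [[321.5 224.5]] [[349. 331.]]
0.004 -0.3 [[309.3 222. ]] [[342. 321.]]
0.004 -0.32 [[315.5 222.2]] [[346. 323.]]
0.004 -0.34 [[321.6 222.2]] [[349. 324.]]
0.01 -0.3 [[308.9 218.4]] [[342. 311.]]
0.01 -0.32 [[315.3 218.5]] [[346. 313.]]
0.01 -0.34 [[321.8 218.5]] [[349. 315.]]
```

View pics/wrist10c.png

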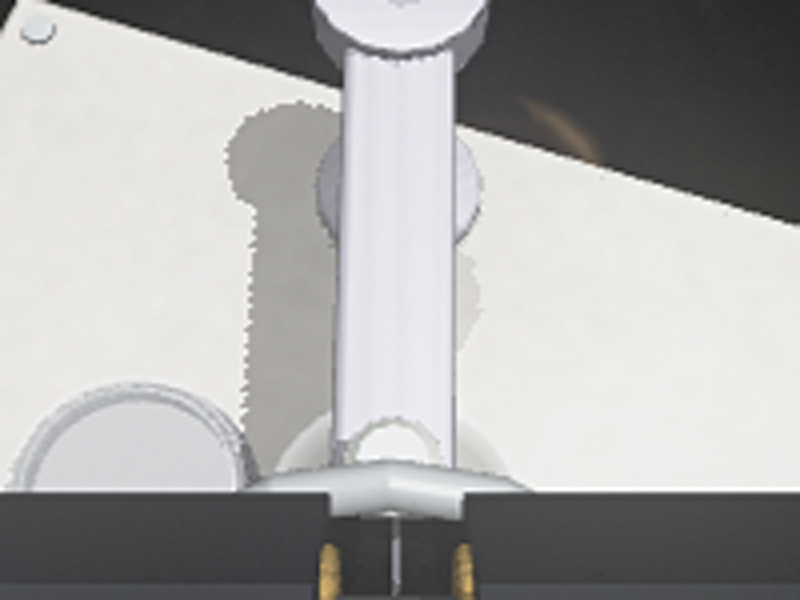

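View pics/side10c.png

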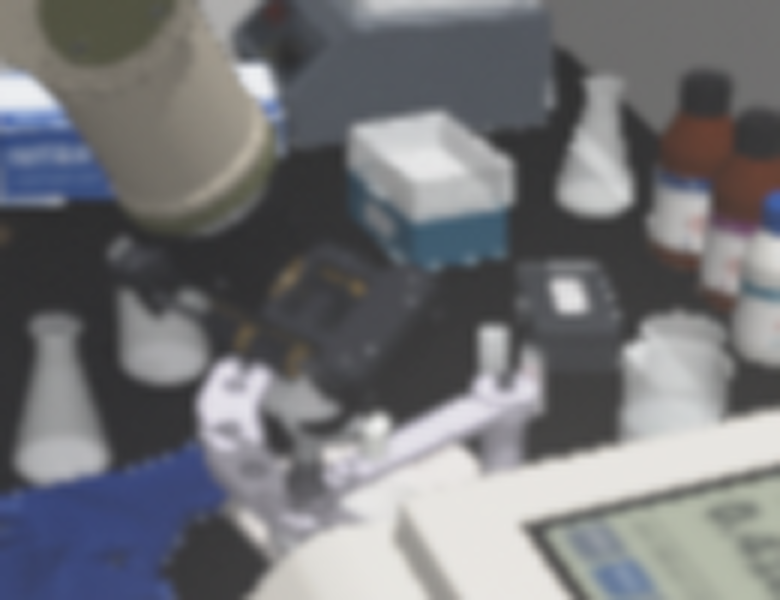

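Run:
```python
from h import *
s=read_state();R0=R.from_quat(s["eef_rot"])
for a in(-.3,-.32,-.34):print((R0.inv().apply(ringc(a)-s["ee_pos"])*1000).round(1))
```

```text
[-12.2  -7.2  -5.5]
[-12.3  -7.3  -2.4]
[-12.3  -7.3   0.7]
```

arm_command(
  targets=[
    [255,0,-3,-1,0,0,0],
    [255,0,-7,-2,0,0,0],
    [255,0,-7,-2,0,0,0],
    [255,-8,-7,-2,0,0,0],
    [255,-18,-7,-2,0,0,0],
    [255,-30,-7,-2,0,0,0],
    [255,-30,-7,-2,0,0,0],
  ],
)

```text
time: 14.55
ee_pos: [0.6072, 0.187, 0.1824]
eef_rot: [0.518, 0.48, -0.172, 0.687]
ft_force: [-0.0, -0.0, 0.0]
width: 0.0007
```

arm_command(
  targets=[
    [255,-15,0,0,0,0,0],
    [255,-30,0,0,0,0,0],
    [255,-50,0,0,0,0,0],
    [255,-75,0,0,0,0,0],
    [255,-100,0,0,0,0,0],
    [255,-130,0,0,0,0,0],
    [255,-130,0,0,0,0,0],
  ],
)

```text
time: 15.25
ee_pos: [0.5452, 0.1529, 0.2933]
eef_rot: [0.518, 0.478, -0.171, 0.688]
ft_force: [0.4, -0.4, 0.3]
width: 0.0003
```

```bash
python3 look.py 11
python3 - <<'E'
from h import *
s=read_state()
for h in(0,.004,.01):
  for a in(-.30,-.32,-.34): print(h,a,(proj(st(hole(a,.137,.194+h),q0),"wrist",s)-[220,100]).round(1)*4,((proj(st(hole(a,.137,.194+h),q0),"side")-[270,110])*6).round(0))
E
```

```text
[0.54519962 0.15290759 0.29333168] [ 0.37364911 -0.42430826  0.26263414] 15.25 [ 0.15 -0.22 -0.37  2.   -0.31  0.8  -1.15]
wrist [ -0.3        233.515625    33.85556793  29.80634689]
top [ -0.26       238.20878601  29.66142654  21.6307621 ]
0 -0.3 [[385.6 256.8]] [[342. 328.]]
0 -0.32 [[397.2 257.2]] [[345. 329.]]
0 -0.34 [[408.4 257.2]] [[349. 331.]]
0.004 -0.3 [[385.6 249.6]] [[342. 321.]]
0.004 -0.32 [[397.2 249.6]] [[346. 323.]]
0.004 -0.34 [[408.8 249.6]] [[349. 324.]]
0.01 -0.3 [[385.6 238. ]] [[342. 311.]]
0.01 -0.32 [[397.2 238. ]] [[346. 313.]]
0.01 -0.34 [[409.2 238.4]] [[349. 315.]]
```

View pics/wrist11c.png

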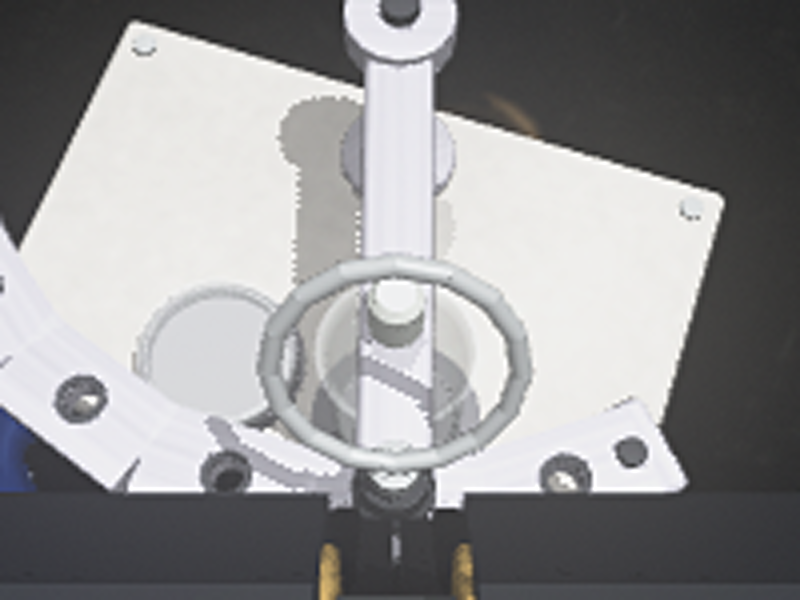

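View pics/side11c.png

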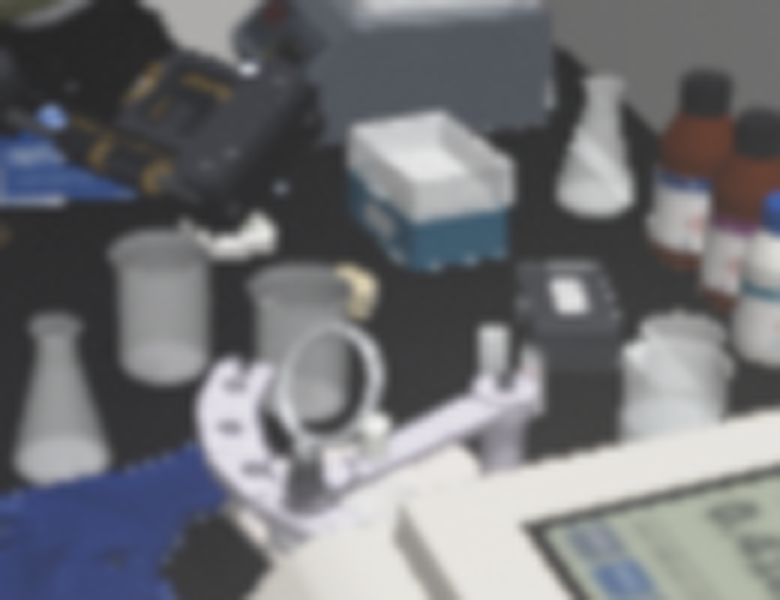

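```bash
python3 -c "
from bench import *
print(close_job(), read_state()['time'])"
```

```text
the job is handed in; nothing more can be done
the job is handed in; nothing more can be done
```

The arm is locked in the neighbouring hole on the right, over the beaker, and the job was handed in at about 15.4 s. No verdict is reported, so this rests on my own checks.

**What I did:** I put the shut fingertips through the ring, tilted 57° instead of 45° because of joint limits. I lifted the pin about 15 mm and swung the arm right. I then let the pin down onto the sector and pushed gently until it dropped into the hole at -0.32 rad. The finger then came free and I withdrew the hand.

**Last checks:**
- **Drop into the hole:** while pushing, the vertical force on the finger went from about 0 to -6 N, which shows the pin dropping onto it. The load went away as I lowered.
- **Pin seated:** the ring's height in the wrist and side pictures matches fully down, within about 2 mm. That is close to the 2.5 mm limit.
- **Angle:** the arm-edge fit read -0.30 rad in both views, after correcting the top view by an offset of about 0.04 rad. The ring's position and the visible holes on either side agree with -0.32 rad.
- **Glassware and bystanders:** the beaker is upright under the arm and the dish looks unmoved. I did not measure how far any of the objects may have shifted.
- **Forces:** the wrist force readings stayed at about 10 N or less, and the hand was clear with nothing touching at the end.

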